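Empty the heavy chilled tub onto the tray by rocking it

TASK

Empty the heavy white sample tub onto the steel tray in front of its lip. Squeeze the two buttons of its lid together, lift the lid off and lay it flat on clear desk the way it sits now; then take the tub's loop handle and, without lifting it, rock the tub forward on its front bottom edge until all four tubes have rolled out onto the tray, and lower it gently back to stand where it stood. Let go at the end, and leave the jar, the bottles and the carton alone.

Things in the scene. Friction and masses are not known exactly. Their poses are not given: they have to be found in the camera images.
- tub: Heavy white chilled tub, 2.4 kg, cold packs in its base: too heavy to lift. Origin: centre of its underside, z up, own +y the pouring direction (towards the tray). Base 140 x 140 mm on rubber strips along x at y = +-70. Rim at z = 130 mm, walls 10 to 12 mm, hollow 116 mm wide in x, floor at z = 84. It turns on its front bottom edge y = +70, z = 0 and balances at about 65 degrees.
- tub_lip (a point): Pouring lip, (0, 103.5, 99.5) mm in the tub's frame, the end of a chute that climbs at 25 degrees from the floor's edge (y 70, z 84). Rocked forward, the tubes roll out one after another between about 35 and 52 degrees. At 55 degrees the chute slopes down 30 degrees and the lip hangs 25 mm above the desk, inside the tray rim; past 60 degrees the tub's front comes down on the tray's rim.
- tub_handle (a point): Middle of the loop handle's grip bar, (0, -98, 157.5) mm in the tub's frame. Flat-sided black rubber bar, 92 mm between its legs along x, 10 mm thick, 18 mm wide. The loop leans back from the lip 35 degrees from upright; fingers that point down and 35 degrees towards the tub's +y, closing across the 10 mm, hold its flat faces squarely; hand and tub then turn together. Takes 6 to 9 N.
- front_edge_near (a point): End of the tub's front bottom edge on its -x side, at (-64, 70, 0) mm in the tub's frame.
- front_edge_far (a point): End of the tub's front bottom edge on its +x side, at (64, 70, 0) mm in the tub's frame.
- lid: Grey lift-off lid, 148 (x) x 187 (y) x 58 mm, 0.24 kg. Origin: under its centre at the lower edge of its skirt; on the tub at (0, 19.5, 107) mm in the tub's frame, same axes. Plate from z = 23 to 29 mm; skirt and front flange reach 23 mm below it, so it stands on a desk with its origin at z = 0. 2.5 mm of play round the skirt; lift 30 mm straight up to clear the tub.
- lid_catch (a point): Middle of the lid's squeeze catch, 45 mm above the lid's origin. Two upright button plates (34 mm along y, 6 mm thick, from 30 to 58 mm above the origin) stand at either side of a fixed rib, outer faces at x = -29 and +29 mm. Squeezed together they draw in two tongues from under keepers on the tub's side walls; the same squeeze can carry the lid. Let go, they spring out again.
- button_near (a joint): Travel of the button on the lid's -x side: 0 out (latched), 0.009 m fully squeezed in; its tongue is free from 0.0065. Spring 4.4 N at the start to 9.4 N at the end.
- button_far (a joint): The same for the button on the lid's +x side.
- tray: Flat steel tray, 210 (x) x 200 (y) mm, rim 21 mm high, walls 3 mm, floor 2 mm. Origin: centre of its underside. It stands on the desk in front of the tub's lip, its near rim 44 to 60 mm beyond the tub's front bottom edge.
- sample_1: Capped plastic sample tube, 94 mm long, body 13 mm and stopper 17 mm across, lying across the tub's floor (row 1 from the back). Origin: its rounded bottom end; own z runs along the tube to the stopper.
- sample_1_mid (a point): Middle of that tube's length.
- sample_2: Capped plastic sample tube, 94 mm long, body 13 mm and stopper 17 mm across, lying across the tub's floor (row 2 from the back). Origin: its rounded bottom end; own z runs along the tube to the stopper.
- sample_2_mid (a point): Middle of that tube's length.
- sample_3: Capped plastic sample tube, 94 mm long, body 13 mm and stopper 17 mm across, lying across the tub's floor (row 3 from the back). Origin: its rounded bottom end; own z runs along the tube to the stopper.
- sample_3_mid (a point): Middle of that tube's length.
- sample_4: Capped plastic sample tube, 94 mm long, body 13 mm and stopper 17 mm across, lying across the tub's floor (row 4 from the back). Origin: its rounded bottom end; own z runs along the tube to the stopper.
- sample_4_mid (a point): Middle of that tube's length.
- forceps_jar: Bystander: steel jar 58 mm across with forceps standing in it, 231 mm tall. Origin: centre of its underside.
- reagent_bottle: Bystander: amber bottle 45 mm across, 94 mm tall. Origin: centre of its underside.
- wash_bottle: Bystander: white wash bottle 76 x 69 mm, 278 mm tall with its bent jet. Origin: centre of its underside.
- slide_carton: Bystander: carton 57 (x) x 83 (y) x 34 mm. Origin: centre of its underside.

How it is judged:
By the outcome, as a careful person would: the job done as asked, in the order asked, and still so for the second after the job is handed in, with the robot touching nothing.
It also fails if it takes over 67 s, if anything falls off the work surface, if the arm or the gripper's body presses on something with over 40 N, if the wrist force passes 120 N, or if a joint passes its speed limit or range.

ROBOT

A 6-joint arm with a two-finger parallel gripper is mounted at the origin on a cart in front of the work surface, level with it; the furniture and walls round the work are solid. World frame = base frame: x ahead of the robot, y to its left, z up, the work surface at z = 0. Lengths are in m, angles in rad, forces in N, time in s.
With the tool pointing down it reaches from about 0.35 to 0.85 m from the base axis. Payload 8.1 kg.
Tool frame: the origin (TCP) lies at the very end of the fingers, on their centre line; the grasp point (between the pads) lies 19 mm behind it; z points along the fingers, y is the line along which they close (so a half turn about z gives the same grasp; the last joint's range is limited). The gripper opens to 85 mm and grips with 20 to 120 N. Pads are 22 mm wide; open, the fingers measure 114 mm over their backs; the gripper's body (76 mm by 85 mm) begins 54 mm behind the grasp point. The pads swing forward as they close: fully open they stand 13 mm farther back than shut.
Start: joints at [1.028, 0.13, 1.488, -0, 1.523, -0.085], TCP at [0.265, 0.538, 0.231] pointing down, gripper open.
Joint ranges: [-2.96, 2.96], [-0.89, 2.26], [0.02, 2.5], [-1.34, 4.48], [0, 2.73], [-2.66, 2.66]. Speed limits (rad/s): [2.39, 2.39, 2.79, 3.14, 3.14, 3.14].

INTERFACE

Orientations are given as [roll, pitch, yaw] about the fixed x, y, z axes, in that order (R = Rz(yaw) Ry(pitch) Rx(roll)).
In Python, from plant import env gives the robot as it stands.
- The arm moves only by the shell command python3 jog.py FILE [OPENING], which reads ROWS from the file FILE. ROWS is a JSON list of rows, 1 to 12 of them, each written [[dx, dy, dz], [rx, ry, rz]]: dx, dy, dz in units of 5 mm, then a rotation vector rx, ry, rz in rad; each row is the pose to reach, as a shift and turn from the pose commanded when the command began, along the tool's axes at that moment; what a row does not reach only later rows make up. A row lasts 1/8 s, in which the tool goes at most 0.0625 m and 0.188 rad, less where a joint would pass 70% of its speed; a pose out of reach is approached as far as the arm can. OPENING is the finger opening in m, set as the command begins (- or left out keeps the last). The fingers move at their own pace and stop on an object; the grip force is fixed at half the most. Time passes only in rows, so rows that do not move let the fingers close. It prints the time, the measured TCP pose, the force, the opening and the grip force at its end. Input that does not fit is refused with a message, and nothing moves.
- env.state(): the state, without advancing time (a new reading comes with each control period).
- env.snapshot(name): name is "side" or "top" or "wrist"; returns a dict with "frame" (400x640x3 uint8, red, green, blue), "K" (3x3 intrinsics, pixels), "rvec" (rotation vector, rad) and "tvec" (3), from world to camera coordinates, as OpenCV has them; the wrist camera has in their place "mount" (4x4, takes a point from camera to tool coordinates, whose origin is the TCP and whose axes are the flange's). Camera axes: x right, y down, z forward; pixel columns grow to the right and rows downward; lengths in m; the calibration is good to about 2 mm. A picture is of the moment at which its call begins: read the wrist's pose just before it. There is no depth.
- env.close_job(): hands the job in; it is judged then, once.
The state is a dict: "time_s": time; "qpos": joint angles; "joint_velocities": joint speeds; "effort": joint torques, N m; "ee_pos": TCP position; "eef_rot": TCP orientation; "force": force on the tool from outside, world axes, zero at the start; "ft_torque": the same for the moment, N m; "finger_gap": finger opening in m; "grip_force": force on a finger pad.
Only numpy, scipy, OpenCV 4.12 (cv2) and the standard library are available. Lean on these libraries where they do the work, as an engineer would, in place of code of your own. Each camera call takes 0.05 s, during which the arm holds its last target. There are 200 camera calls.

## Working session

There is one attempt and no reset: what is moved stays moved. The work goes in short steps, Python scripts to look and compute and a shell command to move; the robot and the scene stay as the last step left them, time stands still between calls to the robot, and variables do not carry over. Pictures are saved under pics/ and viewed, at most 10 in all, crops included, and the job is handed in when it is done.

```bash
ls; mkdir -p pics; python3 - <<'E'
from plant import env
import cv2
print(env.state())
for n in ("side","top"):
    s=env.snapshot(n); cv2.imwrite(f"pics/{n}0.png",s["frame"][:,:,::-1])
    print(n,s["K"],s["rvec"],s["tvec"])
E
```

```text
jog.py
pics
plant.py
{'time_s': 0.0, 'qpos': array([ 1.02760482e+00,  1.31186081e-01,  1.48930054e+00, -3.14612943e-05,
        1.52299699e+00, -8.53887308e-02]), 'joint_velocities': array([ 1.02462401e-03, -1.12309905e-03,  4.08013641e-04, -7.47409441e-05,
        1.42556767e-03, -2.20882920e-03]), 'effort': array([ 3.17658414e-03, -5.69415128e+01, -5.00544369e+01,  1.69812017e-05,
        1.52349402e-02, -3.95565462e-05]), 'ee_pos': array([0.26488015, 0.53774129, 0.23021788]), 'eef_rot': array([-3.13970590e+00, -1.29962715e-04,  2.68379129e+00]), 'force': array([-0.05131763,  0.30040135,  1.2083661 ]), 'ft_torque': array([-0.00408518,  0.00643348, -0.03228899]), 'grip_force': 0.0, 'finger_gap': 0.08517434487982793}
side [[408.24951972   0.         315.41753669]
 [  0.         408.24951972 206.88338234]
 [  0.           0.           1.        ]] [ 0.5904195  -2.33777724  1.53868473] [0.40423921 0.23534024 1.42609249]
top [[463.18642118   0.         314.27768376]
 [  0.         463.18642118 204.101482  ]
 [  0.           0.           1.        ]] [ 2.12570469 -2.18647195  0.12792639] [-0.08263782  0.5157097   1.52980243]
```
View pics/side0.png

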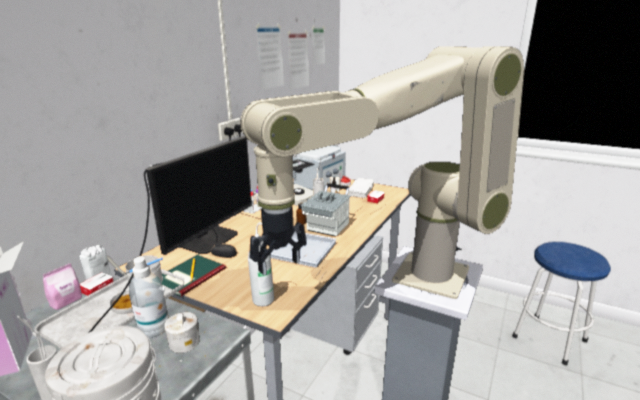

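View pics/top0.png

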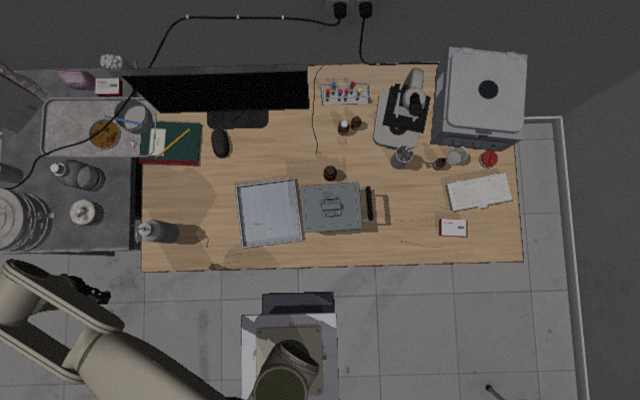

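The top view shows the lidded tub at about (335,207), with its catch at (332,207) and its handle at (370,203). The tray is at (269,212). The tub's +y therefore points along world +y, roughly. The wash bottle is at (158,232), the reagent bottle at (330,173) and the jar at (403,155). I'll enlarge this area.

```bash
cat > h.py <<'E'
import numpy as np, cv2
from plant import env
from scipy.spatial.transform import Rotation as Rn
def ray(s,u,v):
    R=cv2.Rodrigues(s["rvec"])[0]; c=-R.T@s["tvec"]
    d=R.T@np.linalg.inv(s["K"])@np.array([u,v,1.]); return c,d
def onz(s,u,v,z):
    c,d=ray(s,u,v); return c+d*(z-c[2])/d[2]
def proj(s,p):
    return cv2.projectPoints(np.float64(p).reshape(-1,3),s["rvec"],s["tvec"],s["K"],None)[0][:,0]
E
python3 - <<'E'
from h import *
s=env.snapshot("top"); f=s["frame"]
c,_=ray(s,0,0); print("cam",c)
for n,u,v,z in [("catch",332,207,.16),("handle",370,203,.157),("tray c",269,212,.021)]: print(n,onz(s,u,v,z))
cv2.imwrite("pics/crop1.png",cv2.resize(f[160:260,230:400,::-1],None,fx=4.7,fy=4.7,interpolation=cv2.INTER_CUBIC))
E
```

```text
cam [ 0.32232056 -0.1006905   1.58083897]
catch [ 0.48675797 -0.15188015  0.16      ]
handle [ 0.49621479 -0.26996998  0.157     ]
tray c [0.4918803  0.05697288 0.021     ]
```

View pics/crop1.png

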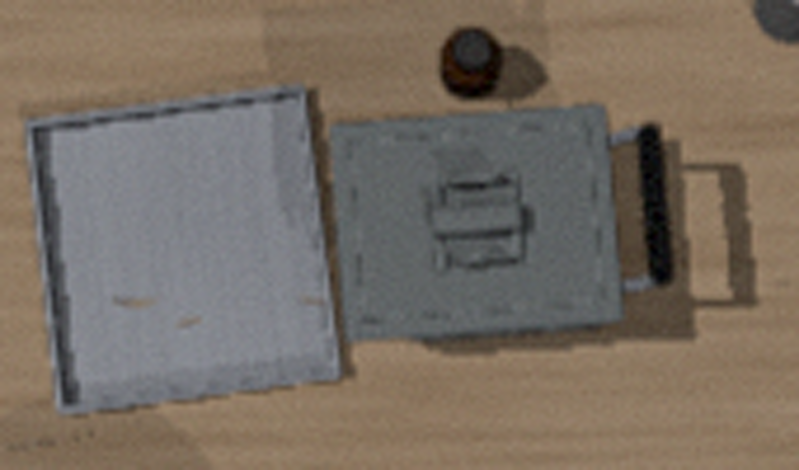

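The enlargement (4.7x, offset 230,160) shows the lid's corners at (331,125), (606,105), (623,320) and (345,342). The handle bar runs from (648,125) to (660,283), and the catch is at about (480,222). I'll turn these into poses and check them against the given sizes.

```bash
python3 - <<'E'
from h import *
s=env.snapshot("top"); f=s["frame"]
P=lambda a,b,z: onz(s,230+(a+.5)/4.7-.5,160+(b+.5)/4.7-.5,z)
C=np.array([P(a,b,.136) for a,b in [(331,125),(606,105),(623,320),(345,342)]])
print("sides",[round(np.linalg.norm(C[i]-C[i-1]),4) for i in range(4)],"centre",C.mean(0))
d=(C[0]-C[1])+(C[3]-C[2]); print("yaw of +y from world y deg",np.degrees(np.arctan2(-d[0],d[1])))
hsv=cv2.cvtColor(f,cv2.COLOR_RGB2HSV)
m=(f.max(2)<45).astype(np.uint8); m[:,:360]=0;m[:,385:]=0;m[:180]=0;m[230:]=0
n,l,st,ce=cv2.connectedComponentsWithStats(m); k=1+st[1:,4].argmax(); ys,xs=np.where(l==k)
r=cv2.minAreaRect(np.c_[xs,ys].astype(np.float32)); print("bar",st[k],r)
h=onz(s,*r[0],.157);print("handle",h)
yaw=np.arctan2(-d[0],d[1]); Rz=np.array([[np.cos(yaw),-np.sin(yaw)],[np.sin(yaw),np.cos(yaw)]])
print("tub from lid",C.mean(0)[:2]-Rz@[0,.0195]," tub from handle",h[:2]-Rz@[0,-.098])
print("catch",P(480,222,.160))
for n,u,v,z in [("carton left",440,228,.034),("jarpx",403,160,.0),("bottle",330,178,0)]: print(n,onz(s,u,v,z))
E
```

```text
sides [np.float64(0.1462), np.float64(0.1854), np.float64(0.145), np.float64(0.1852)] centre [ 0.48990886 -0.14940483  0.136     ]
yaw of +y from world y deg 2.7370260226224503
bar [366 187   7  34 164] ((368.8415832519531, 203.41586303710938), (33.2342414855957, 5.174193382263184), 84.2894058227539)
handle [ 0.49502065 -0.2663326   0.157     ]
tub from lid [ 0.49084002 -0.16888259]  tub from handle [ 0.49034096 -0.16844439]
catch [ 0.48727717 -0.15107555  0.16      ]
carton left [ 0.42052458 -0.514452    0.034     ]
jarpx [ 0.66262064 -0.40961037  0.        ]
bottle [ 0.60650027 -0.15400957  0.        ]
```

```bash
cat >> h.py <<'E'
TUB=np.array([0.4905,-0.1686,0.]); YAW=np.radians(2.7)
def tool(tilt=0.,yaw=None):
    """tool axes in world: z down and `tilt` rad towards tub +y, y along closing. tilt grasp closes in tub yz; yaw given: z down, closing along tub x"""
    Rz=Rn.from_euler('z',YAW if yaw is None else yaw).as_matrix()
    z=np.array([0,np.sin(tilt),-np.cos(tilt)])
    return Rz,z
def down(yaw=None):   # closing (tool y) along tub x, z down
    Rz,_=tool(0,yaw); return Rz@np.array([[0,1,0],[1,0,0],[0,0,-1.]]).T
def hook(tilt,s=1):       # closing across handle thickness
    Rz,z=tool(tilt); y=s*np.array([0,np.cos(tilt),np.sin(tilt)]); x=np.cross(y,z)
    return Rz@np.c_[x,y,z]
def delta(p,R,st=None):
    st=st or env.state(); R0=Rn.from_euler('xyz',st["eef_rot"]).as_matrix()
    r=np.r_[R0.T@(np.array(p)-st["ee_pos"]),Rn.from_matrix(R0.T@R).as_rotvec()]
    print(np.round(r,4)); return r
E
python3 - <<'E'
from h import *
delta([.49,-.149,.34],down())
E
```

```text
[-5.0540e-01 -5.1690e-01 -1.0880e-01 -1.1000e-03  5.0000e-04  1.0659e+00]
```

Careful with the scale: shifts go in units of 5 mm. That gives: -0.15 m is -30, -0.1 m is -20.

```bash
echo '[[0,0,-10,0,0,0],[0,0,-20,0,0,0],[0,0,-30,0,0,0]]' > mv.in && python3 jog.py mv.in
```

```text
refused: ROWS must be rows with the three-number parts in brackets of their own. Nothing was moved.
```

The error is about the shape of the input: rows with the three-number parts in brackets of their own. Fixing that and sending the same move.

```bash
echo '[[[0,0,-10],[0,0,0]],[[0,0,-20],[0,0,0]],[[0,0,-30],[0,0,0]]]' > mv.in && python3 jog.py mv.in
```

```text
time_s: 0.57
ee_pos: [0.265, 0.538, 0.3826]
eef_rot: [-3.141, -0.0, 2.684]
force: [0.9, 1.5, -0.0]
finger_gap: 0.0852
grip_force: 0.0
```

```bash
echo '[[[-101,-103.4,8],[0,0,1.066]],[[-101,-103.4,8],[0,0,1.066]],[[-101,-103.4,8],[0,0,1.066]],[[-101,-103.4,8],[0,0,1.066]],[[-101,-103.4,8],[0,0,1.066]],[[-101,-103.4,8],[0,0,1.066]],[[-101,-103.4,8],[0,0,1.066]],[[-101,-103.4,8],[0,0,1.066]],[[-101,-103.4,8],[0,0,1.066]],[[-101,-103.4,8],[0,0,1.066]],[[-101,-103.4,8],[0,0,1.066]],[[-101,-103.4,8],[0,0,1.066]]]' > mv.in && python3 jog.py mv.in; echo '[[[0,0,0],[0,0,0]],[[0,0,0],[0,0,0]]]' > mv.in && python3 jog.py mv.in
python3 - <<'E'
from h import *
st=env.state(); print(st["qpos"],st["ee_pos"])
s=env.snapshot("wrist"); print(s["mount"],s["K"]); cv2.imwrite("pics/w1.png",s["frame"][:,:,::-1])
delta([.49,-.149,.34],down(),st)
E
```

```text
time_s: 2.08
ee_pos: [0.4896, -0.1516, 0.3405]
eef_rot: [-3.141, -0.0, 1.615]
force: [0.3, -0.6, 1.6]
finger_gap: 0.0854
grip_force: 0.0
time_s: 2.33
ee_pos: [0.4895, -0.1483, 0.3412]
eef_rot: [-3.141, -0.001, 1.618]
force: [-1.0, 0.2, -0.1]
finger_gap: 0.0856
grip_force: 0.0
[-3.94621764e-01 -1.28543963e-01  1.54932511e+00  3.26132208e-04
  1.72143785e+00 -4.41390011e-01] [ 0.48946801 -0.14825755  0.34115407]
[[-5.35334757e-04 -9.59565424e-01 -2.81485186e-01  7.22832244e-02]
 [ 9.99999812e-01 -5.98005846e-04  1.36742817e-04  2.02932721e-04]
 [-2.99543466e-04 -2.81485060e-01  9.59565564e-01 -1.42465533e-01]
 [ 0.00000000e+00  0.00000000e+00  0.00000000e+00  1.00000000e+00]] [[283.52952195   0.         319.9299832 ]
 [  0.         283.52952195 201.49620461]
 [  0.           0.           1.        ]]
[-0.0008  0.0005  0.0012 -0.0004 -0.0006 -0.0003]
```

View pics/w1.png

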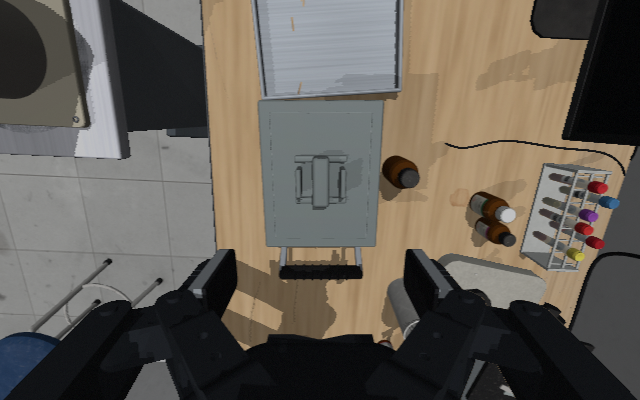

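The wrist view shows the lid's plate with corners at about (259,100), (384,99), (377,247) and (266,247). The button plates are centred near (297,183) and (343,183), with the rib at 320. The handle bar lies at y≈271, from 279 to 362. I'll take these as a second measurement.

```bash
cat >> h.py <<'E'
def wonz(st,s,u,v,z):
    R0=Rn.from_euler('xyz',st["eef_rot"]).as_matrix(); M=s["mount"]
    c=R0@M[:3,3]+st["ee_pos"]; d=R0@M[:3,:3]@np.linalg.inv(s["K"])@np.array([u,v,1.])
    return c+d*(z-c[2])/d[2]
E
python3 - <<'E'
from h import *
st=env.state(); s=env.snapshot("wrist"); f=s["frame"]
# lid outline by colour: grey-green patch
g=f.astype(int); ref=g[120:140,300:340].reshape(-1,3).mean(0); print(ref)
m=((np.abs(g-ref).max(2)<22)*255).astype(np.uint8); m[:90]=0;m[255:]=0;m[:,:240]=0;m[:,400:]=0
m=cv2.morphologyEx(m,cv2.MORPH_OPEN,np.ones((5,5)))
c=max(cv2.findContours(m,0,2)[0],key=cv2.contourArea); q=cv2.approxPolyDP(cv2.convexHull(c),8,True)[:,0]; print(q.tolist())
C=np.array([wonz(st,s,u,v,.136) for u,v in q]); print(C.round(4).tolist(),C.mean(0))
for n,u,v,z in [("catch",320,183,.165),("bl",297,184,.165),("br",343,184,.165),("barL",279,271,.157),("barR",362,270,.157)]: print(n,wonz(st,s,u,v,z).round(4))
cv2.imwrite("pics/w1c.png",cv2.resize(f[90:290,230:410,::-1],None,fx=3,fy=3,interpolation=cv2.INTER_CUBIC))
E
```

```text
[112.3975  120.29375 120.645  ]
[[382, 101], [374, 245], [266, 245], [258, 101]]
[[0.5573, -0.0529, 0.136], [0.5664, -0.2347, 0.136], [0.422, -0.2415, 0.136], [0.4139, -0.0597, 0.136]] [ 0.48988887 -0.14723233  0.136     ]
catch [ 0.4898 -0.1469  0.165 ]
bl [ 0.4635 -0.1493  0.165 ]
br [ 0.5164 -0.1468  0.165 ]
barL [ 0.4424 -0.2675  0.157 ]
barR [ 0.5496 -0.261   0.157 ]
```

View pics/w1c.png

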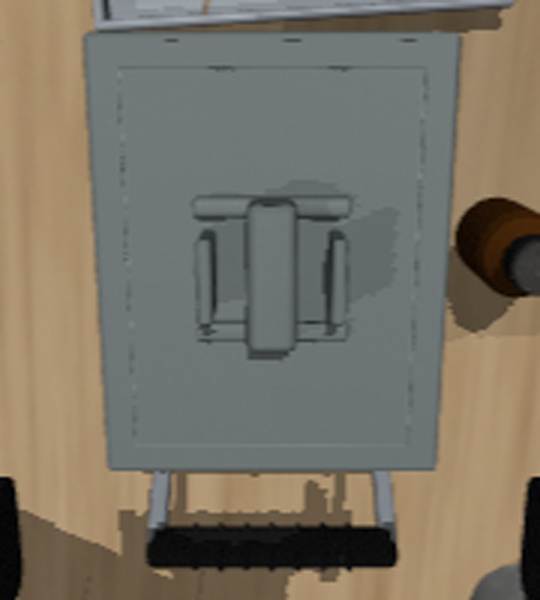

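The catch is centred at (0.490, -0.148) with yaw 2.7°, and both views agree. Now I'll descend with the fingers open.

Scaled: 0.198 m is 39.6, 0.19 m is 38.

```bash
echo '[[[0,0,12],[0,0,0]],[[0,0,24],[0,0,0]],[[0,0,32],[0,0,0]],[[0,0,36],[0,0,0]],[[0,0,38],[0,0,0]],[[0,0,39.6],[0,0,0]],[[0,0,39.6],[0,0,0]],[[0,0,39.6],[0,0,0]]]' > mv.in && python3 jog.py mv.in
```

```text
time_s: 3.42
ee_pos: [0.4903, -0.1489, 0.1444]
eef_rot: [3.14, 0.001, 1.618]
force: [-1.0, -0.7, -0.3]
finger_gap: 0.0853
grip_force: 0.0
```

Scaled: 0.003 m is 0.6.

```bash
echo '[[[0,0,0.6],[0,0,0]],[[0,0,0.6],[0,0,0]],[[0,0,0.6],[0,0,0]],[[0,0,0.6],[0,0,0]],[[0,0,0.6],[0,0,0]],[[0,0,0.6],[0,0,0]],[[0,0,0.6],[0,0,0]],[[0,0,0.6],[0,0,0]]]' > mv.in && python3 jog.py mv.in .03
```

```text
time_s: 4.42
ee_pos: [0.4902, -0.1491, 0.1424]
eef_rot: [3.14, 0.001, 1.618]
force: [-4.0, 2.4, 14.4]
finger_gap: 0.0374
grip_force: 62.4
```

The gap of 37 mm means both buttons are squeezed in. I'll lift straight up.

Scaled: -0.08 m is -16, -0.065 m is -13.

```bash
echo '[[[0,0,-0.6],[0,0,0]],[[0,0,-1.6],[0,0,0]],[[0,0,-3.2],[0,0,0]],[[0,0,-5.2],[0,0,0]],[[0,0,-7.6],[0,0,0]],[[0,0,-10],[0,0,0]],[[0,0,-13],[0,0,0]],[[0,0,-16],[0,0,0]],[[0,0,-16],[0,0,0]],[[0,0,-16],[0,0,0]]]' > mv.in && python3 jog.py mv.in
python3 - <<'E'
from h import *
st=env.state(); s=env.snapshot("wrist"); cv2.imwrite("pics/w2.png",s["frame"][:,:,::-1])
E
```

```text
time_s: 5.68
ee_pos: [0.4895, -0.1487, 0.22]
eef_rot: [-3.141, -0.0, 1.618]
force: [-0.6, -0.0, -2.6]
finger_gap: 0.038
grip_force: 60.8
```

View pics/w2.png

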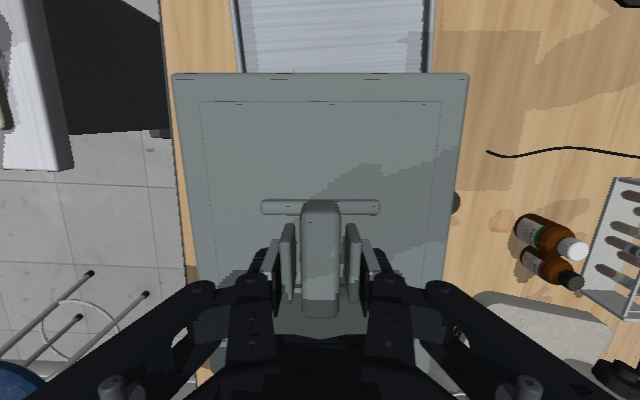

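The lid is off in the squeeze, level, with a 2.6 N load. Next I'll carry it up over the handle to the clear desk between the handle and the carton, centred at (0.43, -0.38).

```bash
echo '[[[0,0,-8],[0,0,0]],[[-6,-2,-9],[0,0,0]],[[-16,-5,-9],[0,0,0]],[[-26,-8,-9],[0,0,0]],[[-34,-11,-9],[0,0,0]],[[-40,-13,-9],[0,0,0]],[[-44,-14,-8],[0,0,0]],[[-45.4,-14.2,-4],[0,0,0]],[[-45.4,-14.2,4],[0,0,0]],[[-45.4,-14.2,12],[0,0,0]],[[-45.4,-14.2,20],[0,0,0]],[[-45.4,-14.2,26],[0,0,0]]]' > mv.in && python3 jog.py mv.in; echo '[[[0,0,3],[0,0,0]],[[0,0,5],[0,0,0]],[[0,0,7],[0,0,0]],[[0,0,8.2],[0,0,0]],[[0,0,8.2],[0,0,0]]]' > mv.in && python3 jog.py mv.in
python3 - <<'E'
from h import *
s=env.snapshot("top");cv2.imwrite("pics/t2.png",cv2.resize(s["frame"][150:270,300:480,::-1],None,fx=4,fy=4,interpolation=cv2.INTER_CUBIC))
E
```

```text
time_s: 7.22
ee_pos: [0.4287, -0.3761, 0.0863]
eef_rot: [-3.139, -0.003, 1.619]
force: [0.4, -0.5, -1.9]
finger_gap: 0.0378
grip_force: 61.0
time_s: 7.85
ee_pos: [0.4294, -0.3789, 0.0493]
eef_rot: [-3.142, -0.0, 1.618]
force: [-0.3, -0.5, -2.8]
finger_gap: 0.0377
grip_force: 61.0
```

View pics/t2.png

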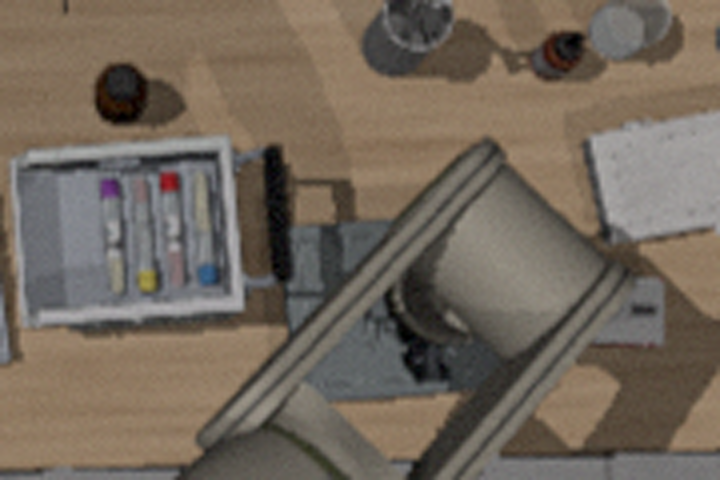

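The top crop shows the open tub with four tubes in it. The lid hovers beside the handle, with its left edge at crop x≈288 and clear of the carton at (630,310). I'll lower it onto the desk.

Scaled: 0.0125 m is 2.5, 0.011 m is 2.2.

```bash
echo '[[[0,0,1],[0,0,0]],[[0,0,1.8],[0,0,0]],[[0,0,2.2],[0,0,0]],[[0,0,2.5],[0,0,0]],[[0,0,2.5],[0,0,0]],[[0,0,2.5],[0,0,0]]]' > mv.in && python3 jog.py mv.in
```

```text
time_s: 8.65
ee_pos: [0.4295, -0.3789, 0.0369]
eef_rot: [3.141, 0.0, 1.618]
force: [-0.0, -0.1, -2.0]
finger_gap: 0.0374
grip_force: 61.0
```

```bash
echo '[[[0,0,0.2],[0,0,0]],[[0,0,0.5],[0,0,0]],[[0,0,0.5],[0,0,0]],[[0,0,0.5],[0,0,0]]]' > mv.in && python3 jog.py mv.in
```

```text
time_s: 9.15
ee_pos: [0.4296, -0.379, 0.0355]
eef_rot: [3.141, 0.0, 1.618]
force: [-3.6, 3.4, 6.9]
finger_gap: 0.0373
grip_force: 62.0
```

Contact at the expected height. I'll open and back off upward.

Scaled: -0.24 m is -48, -0.18 m is -36.

```bash
echo '[[[0,0,0],[0,0,0]],[[0,0,0],[0,0,0]],[[0,0,0],[0,0,0]],[[0,0,0],[0,0,0]],[[0,0,-4],[0,0,0]],[[0,0,-12],[0,0,0]],[[0,0,-24],[0,0,0]],[[0,0,-36],[0,0,0]],[[0,0,-48],[0,0,0]],[[0,0,-48],[0,0,0]]]' > mv.in && python3 jog.py mv.in .085
python3 - <<'E'
from h import *
st=env.state(); print(st["qpos"])
s=env.snapshot("wrist");cv2.imwrite("pics/w3.png",s["frame"][:,:,::-1])
d=np.array([0,np.sin(np.radians(35)),-np.cos(np.radians(35))]); Rz=tool()[0]
bar=TUB+Rz@[0,-.098,.1575]; print("bar",bar)
for sg in (1,-1):
    R=hook(np.radians(35),sg); print(sg)
    delta(bar-(.10-.019)*(Rz@d),R,st)   # standoff
E
```

```text
time_s: 10.4
ee_pos: [0.4316, -0.3811, 0.2835]
eef_rot: [3.133, 0.01, 1.618]
force: [0.4, -0.2, -0.7]
finger_gap: 0.0849
grip_force: 0.0
[-8.12345074e-01  3.53133667e-02  1.49412595e+00 -1.31693529e-05
  1.59852513e+00 -8.59398689e-01]
bar [ 0.49511643 -0.26649121  0.1575    ]
1
[ 0.0656  0.0683  0.0596 -0.4795  0.493  -1.5129]
-1
[0.0656 0.0683 0.0596 0.4934 0.4799 1.5181]
```

View pics/w3.png

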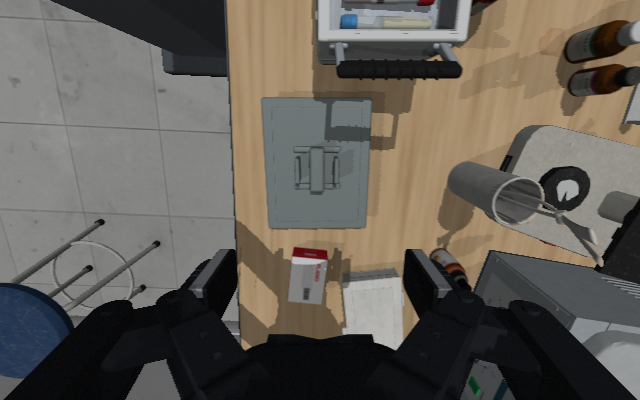

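The wrist view shows the lid lying flat at about (317,165), clear of the carton at (308,275). The bar is at (399,69). Next I'll turn the hand to the 35° handle pose at a standoff.

Scaled: 0.0683 m is 13.66, 0.0656 m is 13.12.

```bash
echo '[[[6,6,2],[0.16,0.16,0.5]],[[13.12,13.66,11.92],[0.4934,0.48,1.518]],[[13.12,13.66,11.92],[0.4934,0.48,1.518]],[[13.12,13.66,11.92],[0.4934,0.48,1.518]],[[13.12,13.66,11.92],[0.4934,0.48,1.518]],[[13.12,13.66,11.92],[0.4934,0.48,1.518]],[[13.12,13.66,11.92],[0.4934,0.48,1.518]],[[13.12,13.66,11.92],[0.4934,0.48,1.518]],[[13.12,13.66,11.92],[0.4934,0.48,1.518]],[[13.12,13.66,11.92],[0.4934,0.48,1.518]],[[13.12,13.66,11.92],[0.4934,0.48,1.518]],[[13.12,13.66,11.92],[0.4934,0.48,1.518]]]' > mv.in && python3 jog.py mv.in .06; echo '[[[0,0,0],[0,0,0]],[[0,0,0],[0,0,0]]]' > mv.in && python3 jog.py mv.in
python3 - <<'E'
from h import *
st=env.state(); print(st["qpos"])
s=env.snapshot("wrist");cv2.imwrite("pics/w4.png",s["frame"][:,:,::-1])
t=np.radians(35);d=np.array([0,np.sin(t),-np.cos(t)]); Rz=tool()[0]
bar=TUB+Rz@[0,-.098,.1575]
delta(bar+.019*(Rz@d),hook(t,-1),st)
E
```

```text
time_s: 11.95
ee_pos: [0.4949, -0.3096, 0.2151]
eef_rot: [-2.521, 0.008, 0.05]
force: [-0.3, -0.6, 0.6]
finger_gap: 0.0603
grip_force: 0.0
time_s: 12.2
ee_pos: [0.4948, -0.3099, 0.2149]
eef_rot: [-2.521, 0.008, 0.048]
force: [-0.0, -0.1, -0.2]
finger_gap: 0.06
grip_force: 0.0
[-0.86959462  0.52108878  1.16814201  0.38336456  1.94630599  0.70697551]
[ 0.0031 -0.0016  0.0909 -0.0099  0.0075 -0.004 ]
```

View pics/w4.png

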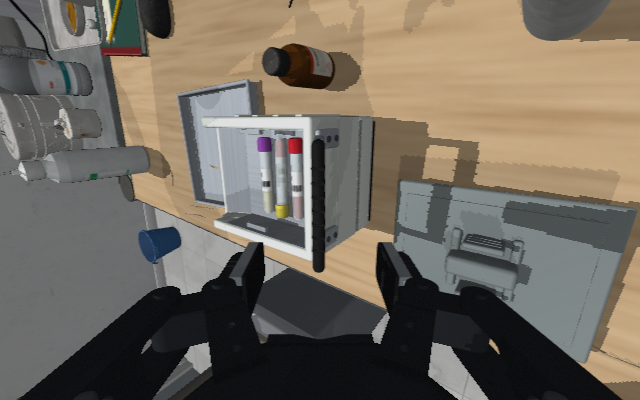

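The bar runs from (317,140) to (319,270), centred between the fingers to within about 2 mm, which matches the computed 1.6 mm shift. I'll advance and close.

Scaled: 0.004 m is 0.8, -0.0016 m is -0.32.

```bash
echo '[[[0.8,-0.32,8],[-0.01,0.0075,-0.004]],[[0.8,-0.32,13],[-0.01,0.0075,-0.004]],[[0.8,-0.32,16],[-0.01,0.0075,-0.004]],[[0.8,-0.32,18],[-0.01,0.0075,-0.004]],[[0.8,-0.32,18],[-0.01,0.0075,-0.004]],[[0.8,-0.32,18],[-0.01,0.0075,-0.004]]]' > mv.in && python3 jog.py mv.in ; echo '[[[0,0,0],[0,0,0]],[[0,0,0],[0,0,0]],[[0,0,0],[0,0,0]],[[0,0,0],[0,0,0]],[[0,0,0],[0,0,0]],[[0,0,0],[0,0,0]]]' > mv.in && python3 jog.py mv.in 0
python3 - <<'E'
from h import *
st=env.state(); print(st["qpos"])
t=np.radians(35);d=np.array([0,np.sin(t),-np.cos(t)]); Rz=tool()[0]
bar=TUB+Rz@[0,-.098,.1575]
delta(bar+.019*(Rz@d),hook(t,-1),st)
R0=Rn.from_euler('xyz',st["eef_rot"]).as_matrix()
print("pivot in tool",(R0.T@(TUB+Rz@[0,.07,0]-st["ee_pos"])).round(4), "axis",(R0.T@Rz@[1,0,0]).round(4))
print(proj(env.snapshot("top"),bar))
E
```

```text
time_s: 13.0
ee_pos: [0.4958, -0.257, 0.1432]
eef_rot: [-2.531, -0.001, 0.046]
force: [-0.0, -0.4, 0.4]
finger_gap: 0.06
grip_force: 0.0
time_s: 13.75
ee_pos: [0.4955, -0.2566, 0.1428]
eef_rot: [-2.531, -0.0, 0.046]
force: [-0.3, -2.4, 5.2]
finger_gap: 0.0094
grip_force: 61.4
[-0.81927437  0.47093476  1.36682623  0.38978036  1.77724294  0.6931476 ]
[-0.0009 -0.0003  0.0012  0.0001 -0.0007 -0.0008]
pivot in tool [-0.001  -0.0476  0.2076] axis [ 1.e+00 -8.e-04  7.e-04]
[[368.9094887  203.36373918]]
```

The bar is gripped (9.4 mm), and the pose agrees with the model to within 1 mm. The pivot is at (0, -47.6, 207.6) mm in the tool's axes. I'll rock the first 15° and check the forces.

Scaled: -0.0461 m is -9.22, -0.0275 m is -5.5.

```bash
echo '[[[0,-1.82,-0.38],[-0.0436,0,0]],[[0,-3.66,-0.68],[-0.0873,0,0]],[[0,-5.5,-0.88],[-0.1309,0,0]],[[0,-7.36,-1.02],[-0.1745,0,0]],[[0,-9.22,-1.08],[-0.2182,0,0]],[[0,-11.08,-1.06],[-0.2618,0,0]],[[0,-11.08,-1.06],[-0.2618,0,0]]]' > mv.in && python3 jog.py mv.in
python3 - <<'E'
from h import *
st=env.state(); Rz=tool()[0]
R0=Rn.from_euler('xyz',st["eef_rot"]).as_matrix()
print("pivot in tool",(R0.T@(TUB+Rz@[0,.07,0]-st["ee_pos"])).round(4),st["ft_torque"])
E
```

```text
time_s: 14.68
ee_pos: [0.4934, -0.214, 0.1787]
eef_rot: [-2.794, 0.0, 0.047]
force: [-0.1, -5.9, -1.9]
finger_gap: 0.009
grip_force: 60.9
pivot in tool [-0.0008 -0.0477  0.2073] [-1.07542447 -0.00164506  0.00175732]
```

Scaled: -0.0554 m is -11.08, -0.0461 m is -9.22.

```bash
echo '[[[0,-1.82,-0.38],[-0.0436,0,0]],[[0,-3.66,-0.68],[-0.0873,0,0]],[[0,-5.5,-0.88],[-0.1309,0,0]],[[0,-7.36,-1.02],[-0.1745,0,0]],[[0,-9.22,-1.08],[-0.2182,0,0]],[[0,-11.08,-1.06],[-0.2618,0,0]],[[0,-11.08,-1.06],[-0.2618,0,0]]]' > mv.in && python3 jog.py mv.in; echo '[[[0,-1.82,-0.38],[-0.0436,0,0]],[[0,-1.82,-0.38],[-0.0436,0,0]],[[0,-3.66,-0.68],[-0.0873,0,0]],[[0,-3.66,-0.68],[-0.0873,0,0]],[[0,-5.5,-0.88],[-0.1309,0,0]],[[0,-5.5,-0.88],[-0.1309,0,0]],[[0,-7.36,-1.02],[-0.1745,0,0]],[[0,-7.36,-1.02],[-0.1745,0,0]],[[0,-7.36,-1.02],[-0.1745,0,0]],[[0,-7.36,-1.02],[-0.1745,0,0]]]' > mv.in && python3 jog.py mv.in
python3 - <<'E'
from h import *
st=env.state(); Rz=tool()[0]
R0=Rn.from_euler('xyz',st["eef_rot"]).as_matrix()
print("pivot in tool",(R0.T@(TUB+Rz@[0,.07,0]-st["ee_pos"])).round(4),st["qpos"])
E
```

```text
time_s: 15.55
ee_pos: [0.4911, -0.1635, 0.2024]
eef_rot: [-3.054, 0.001, 0.047]
force: [0.1, -5.4, -2.4]
finger_gap: 0.009
grip_force: 60.7
time_s: 16.8
ee_pos: [0.4893, -0.1281, 0.2104]
eef_rot: [3.056, 0.001, 0.046]
force: [-0.5, -3.8, -3.6]
finger_gap: 0.0087
grip_force: 60.2
pivot in tool [-0.0005 -0.0474  0.2071] [-0.29900993 -0.1380314   1.79650029 -0.08158717  1.4554518   1.23450267]
```

At 40° and tracking. I'll go on slowly to 50°, then 55°, and hold.

Scaled: -0.0368 m is -7.36, -0.0275 m is -5.5.

```bash
echo '[[[0,-1.82,-0.38],[-0.0436,0,0]],[[0,-1.82,-0.38],[-0.0436,0,0]],[[0,-1.82,-0.38],[-0.0436,0,0]],[[0,-3.66,-0.68],[-0.0873,0,0]],[[0,-3.66,-0.68],[-0.0873,0,0]],[[0,-3.66,-0.68],[-0.0873,0,0]],[[0,-5.5,-0.88],[-0.1309,0,0]],[[0,-5.5,-0.88],[-0.1309,0,0]],[[0,-5.5,-0.88],[-0.1309,0,0]],[[0,-7.36,-1.02],[-0.1745,0,0]],[[0,-7.36,-1.02],[-0.1745,0,0]],[[0,-7.36,-1.02],[-0.1745,0,0]]]' > mv.in && python3 jog.py mv.in; echo '[[[0,-1.82,-0.38],[-0.0436,0,0]],[[0,-1.82,-0.38],[-0.0436,0,0]],[[0,-1.82,-0.38],[-0.0436,0,0]],[[0,-3.66,-0.68],[-0.0873,0,0]],[[0,-3.66,-0.68],[-0.0873,0,0]],[[0,-3.66,-0.68],[-0.0873,0,0]],[[0,-3.66,-0.68],[-0.0873,0,0]],[[0,-3.66,-0.68],[-0.0873,0,0]],[[0,-3.66,-0.68],[-0.0873,0,0]],[[0,-3.66,-0.68],[-0.0873,0,0]],[[0,-3.66,-0.68],[-0.0873,0,0]],[[0,-3.66,-0.68],[-0.0873,0,0]]]' > mv.in && python3 jog.py mv.in
python3 - <<'E'
from h import *
st=env.state(); Rz=tool()[0]
R0=Rn.from_euler('xyz',st["eef_rot"]).as_matrix()
print("pivot in tool",(R0.T@(TUB+Rz@[0,.07,0]-st["ee_pos"])).round(4))
a=env.snapshot("top")["frame"][150:270,220:400,::-1]
b=env.snapshot("side")["frame"][170:290,230:410,::-1]
cv2.imwrite("pics/mix5.png",np.hstack([cv2.resize(q,None,fx=2.2,fy=2.2,interpolation=cv2.INTER_CUBIC) for q in (a,b)]))
E
```

```text
time_s: 18.3
ee_pos: [0.4875, -0.0909, 0.2123]
eef_rot: [2.881, 0.001, 0.046]
force: [1.4, -3.0, -9.2]
finger_gap: 0.0087
grip_force: 59.7
time_s: 19.8
ee_pos: [0.4867, -0.072, 0.2109]
eef_rot: [2.793, 0.001, 0.046]
force: [-0.3, -3.5, -17.9]
finger_gap: 0.0094
grip_force: 59.2
pivot in tool [-0.0005 -0.0469  0.2074]
```

View pics/mix5.png

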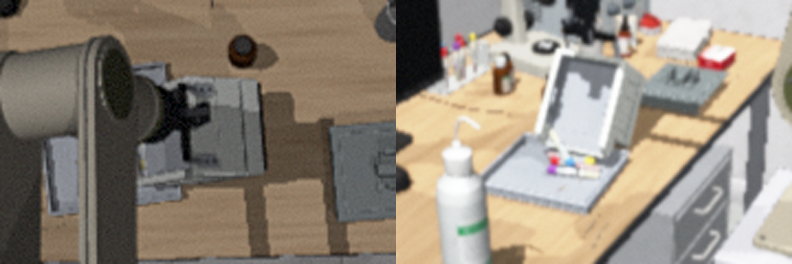

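The side view on the right shows the tubes' caps in the tray near mix pixels (552,172), (570,160) and (590,160). One tube's pale body still leans up towards the chute, at about (557,145). The -18 N says the hand is carrying part of the tub's weight, so I'll ease down 1.5 mm and tip 2° more, then measure the caps numerically.

```bash
echo '[[[0,0,0.2],[0,0,0]],[[0,0,0.3],[0,0,0]],[[0,-0.74,0.16],[-0.0175,0,0]],[[0,-1.46,0.04],[-0.0349,0,0]],[[0,-1.46,0.04],[-0.0349,0,0]],[[0,-1.46,0.04],[-0.0349,0,0]],[[0,-1.46,0.04],[-0.0349,0,0]],[[0,-1.46,0.04],[-0.0349,0,0]]]' > mv.in && python3 jog.py mv.in
cat > caps.py <<'E'
from h import *
TR=np.array([.4919,.057])
def go(name):
    s=env.snapshot(name); f=s["frame"]; hsv=cv2.cvtColor(f,cv2.COLOR_RGB2HSV)
    # region = tray + lip projected
    cs=np.array([[.38,-.07,0],[.6,-.07,0],[.6,.18,0],[.38,.18,0],[.38,-.07,.06],[.6,-.07,.06]])
    q=cv2.convexHull(proj(s,cs).astype(np.float32)).astype(np.int32); roi=np.zeros(f.shape[:2],np.uint8); cv2.fillConvexPoly(roi,q,255)
    for n,lo,hi in [("red",0,8),("red2",172,180),("yellow",20,33),("blue",98,112),("purple",125,160)]:
        m=cv2.inRange(hsv,(lo,110,70),(hi,255,255))&roi
        k,l,st,ce=cv2.connectedComponentsWithStats(m)
        for i in range(1,k):
            if st[i,4]>=4: print(name,n,st[i,4],ce[i].round(1),onz(s,*ce[i],.011).round(3))
    return s
E
python3 - <<'E'
from caps import *
s=go("side"); f=s["frame"]
# pale tube-body pixels: print luminance block around the leaning tube
u0=230+int((535-396)/2.2); v0=170+int(125/2.2); print(u0,v0)
g=f[v0:v0+26,u0:u0+36].astype(int); print("\n".join(" ".join(f"{x:3d}" for x in r) for r in g.min(2)))
E
```

```text
time_s: 20.9
ee_pos: [0.4873, -0.0654, 0.2098]
eef_rot: [2.758, -0.002, 0.046]
force: [-3.9, 0.1, 6.2]
finger_gap: 0.0087
grip_force: 62.8
side red2 9 [301.6 242.7] [0.509 0.027 0.011]
side yellow 5 [317.8 242.6] [ 0.452 -0.003  0.011]
side blue 6 [308.8 243.8] [0.478 0.022 0.011]
side purple 8 [300.8 246.5] [0.495 0.056 0.011]
293 226
197 244 250 233 170 140 124 109 145 200 217 218 220 223 223 222 222 221 222 222 222 220 220 221 217 217 217 216 216 218 225 241 251 249 216 194
209 248 250 220 169 165 145 128 162 207 222 220 222 223 222 222 222 223 222 224 220 223 220 219 219 218 218 218 219 219 230 248 251 246 210 195
225 249 249 207 171 170 160 161 188 215 223 224 223 221 221 222 223 224 224 221 221 222 222 218 219 220 218 215 217 220 232 250 251 238 190 172
236 250 245 200 170 166 167 193 217 222 226 226 226 222 220 222 225 223 220 219 221 222 218 219 219 218 219 216 217 222 234 251 250 225 174 161
243 247 235 188 164 162 176 215 230 227 225 227 227 225 221 224 225 225 221 218 222 223 221 218 220 217 217 217 219 224 238 251 248 210 166 161
233 231 202 173 162 161 183 223 232 230 22
[... 2281 characters left out ...]
 176 124 102 113 169 227 236 238 237 241 245 243 238 219 190 219 236 226 210 211 210 212 215 213 200 199 209 213 202 186 198
213 214 212 205 196 166 118  89  96 146 208 219 224 229 238 244 244 243 228 201 233 246 235 226 226 227 227 226 221 210 203 216 214 206 199 191
215 213 211 199 193 183 156 123 114 136 163 172 177 188 201 214 212 213 188 169 218 238 230 226 228 231 232 232 227 215 214 218 214 202 194 168
215 216 213 207 204 203 195 185 178 182 185 183 179 181 191 188 185 182 157 151 179 197 199 199 203 207 214 214 209 206 213 212 207 199 173 135
217 216 217 212 214 211 212 210 211 211 210 209 207 207 210 208 205 201 188 186 189 189 195 200 196 197 202 202 206 205 208 205 206 186 141 120
```

All four caps are in the tray region. I'll lower the tub 12.5°, then check that the caps haven't moved, in case one tube still hangs on the lip.

Scaled: 0.0438 m is 8.76, 0.0353 m is 7.06.

```bash
echo '[[[0,0,0],[0,0,0]],[[0,1.8,0.44],[0.0436,0,0]],[[0,1.8,0.44],[0.0436,0,0]],[[0,3.58,0.98],[0.0873,0,0]],[[0,3.58,0.98],[0.0873,0,0]],[[0,5.34,1.6],[0.1309,0,0]],[[0,5.34,1.6],[0.1309,0,0]],[[0,7.06,2.28],[0.1745,0,0]],[[0,7.06,2.28],[0.1745,0,0]],[[0,8.76,3.04],[0.2182,0,0]],[[0,8.76,3.04],[0.2182,0,0]],[[0,8.76,3.04],[0.2182,0,0]]]' > mv.in && python3 jog.py mv.in
python3 - <<'E'
from caps import *
s=go("side"); go("top"); print("sidecam",ray(s,0,0)[0])
st=env.state(); Rz=tool()[0]
R0=Rn.from_euler('xyz',st["eef_rot"]).as_matrix()
print("pivot in tool",(R0.T@(TUB+Rz@[0,.07,0]-st["ee_pos"])).round(4))
E
```

```text
time_s: 22.45
ee_pos: [0.4893, -0.1121, 0.2119]
eef_rot: [2.974, -0.001, 0.045]
force: [-2.4, -1.6, 6.9]
finger_gap: 0.009
grip_force: 63.0
side red2 10 [302.  242.5] [0.508 0.025 0.011]
side yellow 8 [317.9 242.1] [ 0.453 -0.007  0.011]
side blue 5 [307.8 244.6] [0.479 0.03  0.011]
side purple 5 [300.2 247.6] [0.493 0.065 0.011]
top yellow 9 [285.3 224.3] [0.449 0.003 0.011]
top blue 14 [274.9 217.7] [0.473 0.038 0.011]
sidecam [-0.23675512  1.25959942  0.78095485]
pivot in tool [-0.0018 -0.0485  0.2067]
```

Careful with the scale: shifts go in units of 5 mm. That gives: 0.0521 m is 10.42, 0.0438 m is 8.76.

```bash
echo '[[[0,1.8,0.44],[0.0436,0,0]],[[0,3.58,0.98],[0.0873,0,0]],[[0,5.34,1.6],[0.1309,0,0]],[[0,7.06,2.28],[0.1745,0,0]],[[0,8.76,3.04],[0.2182,0,0]],[[0,10.42,3.88],[0.2618,0,0]],[[0,10.42,3.88],[0.2618,0,0]]]' > mv.in && python3 jog.py mv.in; echo '[[[0,1.8,0.44],[0.0436,0,0]],[[0,3.58,0.98],[0.0873,0,0]],[[0,5.34,1.6],[0.1309,0,0]],[[0,7.06,2.28],[0.1745,0,0]],[[0,8.76,3.04],[0.2182,0,0]],[[0,10.42,3.88],[0.2618,0,0]],[[0,10.42,3.88],[0.2618,0,0]],[[0,10.42,3.88],[0.2618,0,0]]]' > mv.in && python3 jog.py mv.in
python3 - <<'E'
from h import *
t=np.radians(35);d=np.array([0,np.sin(t),-np.cos(t)]); Rz=tool()[0]
bar=TUB+Rz@[0,-.098,.1575]
delta([.4955,-.2566,.1428],Rn.from_euler('xyz',[-2.531,0,.046]).as_matrix())
E
```

```text
time_s: 23.42
ee_pos: [0.4916, -0.168, 0.2005]
eef_rot: [-3.047, 0.0, 0.043]
force: [-2.3, -4.3, 5.5]
finger_gap: 0.0086
grip_force: 63.0
time_s: 24.42
ee_pos: [0.4938, -0.2174, 0.1756]
eef_rot: [-2.786, 0.001, 0.044]
force: [-1.8, -5.6, 2.9]
finger_gap: 0.0086
grip_force: 62.9
[ 0.000e+00  4.820e-02  1.710e-02  2.552e-01  1.000e-04 -2.000e-03]
```

```bash
echo '[[[0,1.8,0.44],[0.0436,0,0]],[[0,3.58,0.98],[0.0873,0,0]],[[0,4.46,1.28],[0.109,0,0]],[[0,5.34,1.6],[0.1309,0,0]],[[0,6.2,1.94],[0.1527,0,0]],[[0,7.06,2.28],[0.1745,0,0]],[[0,7.5,2.46],[0.186,0,0]],[[0,7.92,2.66],[0.1964,0,0]],[[0,8.34,2.86],[0.207,0,0]],[[0,8.76,3.04],[0.2182,0,0]],[[0,9.1,3.2],[0.23,0,0]],[[0,9.4,3.32],[0.24,0,0]]]' > mv.in && python3 jog.py mv.in; echo '[[[0,0.12,0.04],[0.004,0,0]],[[0,0.24,0.1],[0.008,0,0]],[[0,0.24,0.1],[0.012,0,0]],[[0,0.24,0.1],[0.0152,0,0]],[[0,0.24,0.1],[0.0152,0,0]],[[0,0.24,0.1],[0.0152,0,0]]]' > mv.in && python3 jog.py mv.in
python3 - <<'E'
from h import *
delta([.4955,-.2566,.1428],Rn.from_euler('xyz',[-2.531,0,.046]).as_matrix())
s=env.snapshot("side")
E
```

```text
time_s: 25.92
ee_pos: [0.4955, -0.2551, 0.143]
eef_rot: [-2.546, 0.002, 0.045]
force: [-1.7, -6.0, -1.7]
finger_gap: 0.0088
grip_force: 62.4
time_s: 26.68
ee_pos: [0.4955, -0.2553, 0.1428]
eef_rot: [-2.529, 0.0, 0.046]
force: [-1.8, -6.1, 3.2]
finger_gap: 0.009
grip_force: 62.7
[-0.0001  0.0011 -0.0008 -0.0016  0.0001 -0.0004]
```

Scaled: 0.0011 m is 0.22.

```bash
echo '[[[0,0.22,0],[0,0,0]],[[0,0.22,0],[0,0,0]],[[0,0.22,0],[0,0,0]]]' > mv.in && python3 jog.py mv.in
```

```text
time_s: 27.1
ee_pos: [0.4955, -0.2552, 0.1428]
eef_rot: [-2.528, 0.0, 0.047]
force: [-2.2, -0.8, 6.5]
finger_gap: 0.0086
grip_force: 62.8
```

The tub has stopped moving, so it's seated. I'll open and withdraw along the approach line.

Scaled: -0.1 m is -20, -0.06 m is -12.

```bash
echo '[[[0,0,0],[0,0,0]],[[0,0,0],[0,0,0]],[[0,0,0],[0,0,0]],[[0,0,0],[0,0,0]],[[0,0,-2],[0,0,0]],[[0,0,-6],[0,0,0]],[[0,0,-12],[0,0,0]],[[0,0,-20],[0,0,0]],[[0,0,-28],[0,0,0]],[[0,0,-36],[0,0,0]],[[0,0,-36],[0,0,0]]]' > mv.in && python3 jog.py mv.in .06
python3 - <<'E'
from caps import *
s=go("top"); f=s["frame"]; go("side")
b=f.max(2); m=(b<45).astype(np.uint8); m[:,:355]=0;m[:,385:]=0;m[:180]=0;m[230:]=0
n,l,st,ce=cv2.connectedComponentsWithStats(m)
if n>1:
    k=1+st[1:,4].argmax(); ys,xs=np.where(l==k); print("bar",st[k],cv2.minAreaRect(np.c_[xs,ys].astype(np.float32)))
# colours still inside tub?
hsv=cv2.cvtColor(f,cv2.COLOR_RGB2HSV); q=proj(s,[TUB+tool()[0]@[x,y,.09] for x,y in [(-.055,-.06),(.055,-.06),(.055,.06),(-.055,.06)]])
r=np.zeros(f.shape[:2],np.uint8); cv2.fillConvexPoly(r,q.astype(np.int32),255)
print("saturated px in tub",int(((hsv[:,:,1]>100)&(hsv[:,:,2]>60)&(r>0)).sum()),"of",int((r>0).sum()),"std",f[r>0].std(0))
print("tray rim corners", proj(s,[[.4919,.057,0]]))
E
```

```text
time_s: 28.48
ee_pos: [0.5006, -0.3619, 0.2931]
eef_rot: [-2.534, -0.004, 0.045]
force: [-0.2, -1.0, 0.4]
finger_gap: 0.0597
grip_force: 0.0
top red2 16 [278.5 207.5] [0.507 0.025 0.011]
top yellow 13 [287.8 224.1] [ 0.45  -0.005  0.011]
top blue 16 [293.2 220.7] [ 0.461 -0.024  0.011]
top purple 11 [267.8 211.5] [0.495 0.062 0.011]
side red2 11 [301.9 242.6] [0.508 0.027 0.011]
side yellow 8 [318.5 242.5] [ 0.45  -0.005  0.011]
side purple 7 [300.  247.3] [0.495 0.063 0.011]
bar [365 187   8  34 154] ((368.5216064453125, 203.49813842773438), (33.135826110839844, 5.197776794433594), 85.03025817871094)
saturated px in tub 0 of 1319 std [13.41076583 13.63757407 14.20179943]
tray rim corners [[269.62050065 212.63814187]]
```

The tub's bar is back within 1 mm and the tub is empty. The blue cap rolled back to y≈-0.024, so I'll check numerically that the tube lies inside the tray.

```bash
python3 - <<'E'
from h import *
f0=cv2.imread("pics/top0.png")[:,:,::-1].astype(int)
s=env.snapshot("top"); f=s["frame"].astype(int)
d=np.abs(f-f0).max(2); g=f.mean(2)
hsv=cv2.cvtColor(s["frame"],cv2.COLOR_RGB2HSV)
for v in range(180,246):
    row=""
    for u in range(234,306):
        h,S,V=hsv[v,u]
        row+= ("b" if 98<=h<=112 else "r" if h>170 or h<8 else "y" if 18<=h<35 else "p" if 120<h<165 else "c") if S>90 and V>60 else ("#" if g[v,u]>175 else "." if d[v,u]<22 else ("+" if g[v,u]>f0[v,u].mean() else "-"))
    print(v,row)
for p in [(.4919-.105,.057-.1,.021),(.4919+.105,.057-.1,.021)]: print(proj(s,p))
E
```

```text
180 ..............................................................c.........
181 ........................................................................
182 ..........c...........................................++......c.........
183 .............................-.........................+......cc........
184 .......................................................+.+.....c........
185 ......................................................................c.
186 .......................................................+.+....cc..+c++++
187 ........................................................+.......c.++++++
188 ......................................................+........c..++++++
189 .......................................................+.......y..+++.++
190 ................................................................c.++++++
191 ................................................................c.+++++.
192 ....-.................................................+.+.........+++++.
193 .......................................................+........c.+++++.
194 ..................
[... 3341 characters left out ...]
........................
238 ........................................................................
239 ........................................................................
240 ........................................................................
241 ........................................................................
242 ................................................................c.......
243 ........................................................................
244 ........................................................................
245 c.......................................................................
[[299.23409228 242.2241322 ]]
[[297.76709619 180.59925736]]
```

All four tubes show as full-length bodies inside the tray rim. The tub is empty and standing, the lid is laid flat and the hand is clear, so I'm handing in.

```bash
echo '[[[0,0,0],[0,0,0]],[[0,0,0],[0,0,0]],[[0,0,0],[0,0,0]],[[0,0,0],[0,0,0]]]' > mv.in && python3 jog.py mv.in && python3 -c "
from plant import env
print(env.close_job())"
```

```text
time_s: 29.12
ee_pos: [0.5002, -0.3591, 0.2893]
eef_rot: [-2.528, 0.0, 0.046]
force: [0.4, -0.3, -0.3]
finger_gap: 0.0604
grip_force: 0.0
the job is handed in; nothing more can be done
None
```

I handed the job in at about 29 s: the lid lies flat on clear desk, all four tubes are on the tray, and the empty tub stands within about 1 mm of its old place with the hand clear; at 55° the hand briefly carried about 18 N of the tub's 23.5 N weight, and no verdict was returned.

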